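# Wipe the wood chips off the sanded board

## Task

Take the orange scraper block by its black handle and, with it, wipe all four dark wood chips off the top of the stacked boards into the grey catch tray at the boards' edge, without leaning hard on the fresh surface. Then stand the scraper back on its black rubber pad, in the middle and square to it, without dropping it. Never touch the chips with the gripper or arm, and leave the sander, the glue bottle and the sanding block where they are.

Things in the scene. Friction and masses are not known exactly. Their poses are not given: they have to be found in the camera images.
- board: Fixed stack of three pale wooden boards. Top surface 260 mm (its x) by 240 mm (its y), level, 60 mm above the bench, with no raised edge. Origin: centre of the stack's underside, on the bench. The catch tray lies along one of its two y edges and the scraper's pad by the other; which is which changes.
- tray: Fixed open grey catch tray, 280 mm (its x) by 170 mm (its y), 38 mm high, walls 4 mm, floor about 4 mm thick. It stands parallel to the board, its near wall 6 mm under the overhang of the board's y edge, so what is pushed over that edge falls in. Its centre is 199 mm from the board's centre along the board's y axis, to either side. Origin: centre of its underside, on the bench.
- pad: Fixed flat black rubber pad, 200 mm (its x) by 100 mm (its y), 8 mm thick: the scraper's place. It is parallel to the board, 199 mm from its centre along the board's y axis, opposite the tray. Origin: centre of its underside, on the bench; its top is at 8 mm.
- scraper_handle (a point): Scraper block, 0.2 to 0.42 kg, standing upright on the pad at first: an orange foot 150 mm (x) by 40 mm (y) by 40 mm high, flat beneath, both long faces upright and usable for pushing; on it, centred, a black handle 110 mm (x) by 28 mm (y, the width to grip) by 50 mm high. The point is the handle's centre, 65 mm above the foot's underside and 25 mm above the foot's top; total height 90 mm. Z points up, x along the foot.
- chip0_mid (a point): Loose chip of dark wood, 66 mm long, 24 mm wide, 14 mm high (split, two-stepped top), 14 g, lying at any yaw on the board at first. The point is the chip's centre, 7 mm above its underside; x runs along it.
- chip1_mid (a point): Loose chip of dark wood, 62 mm long, 24 mm wide, 14 mm high (split, two-stepped top), 14 g, lying at any yaw on the board at first. The point is the chip's centre, 7 mm above its underside; x runs along it.
- chip2_mid (a point): Loose chip of dark wood, 66 mm long, 24 mm wide, 14 mm high (split, two-stepped top), 14 g, lying at any yaw on the board at first. The point is the chip's centre, 7 mm above its underside; x runs along it.
- chip3_mid (a point): Loose chip of dark wood, 60 mm long, 24 mm wide, 14 mm high (split, two-stepped top), 14 g, lying at any yaw on the board at first. The point is the chip's centre, 7 mm above its underside; x runs along it.
- sander_mid (a point): Bystander: orbital sander standing on its yellow disc (124 mm across), 109 mm high, with a steel air stub to 130 mm from its axis. Point: on its axis, 50 mm up. To be left alone.
- glue_mid (a point): Bystander: yellow glue bottle, 64 mm across, 160 mm high. Point: on its axis, 80 mm up. To be left alone.
- sandblock_mid (a point): Bystander: cork sanding block 120 x 65 x 30 mm with a red underside. Point: its centre, 15 mm up. To be left alone.
There are look-alikes about, which are no part of the job. Of the things like the pad, leave any that is red; of the rest the smaller one is meant.

How it is judged:
By the outcome, as a careful person would: the job done as asked, in the order asked, and still so for the second after the job is handed in, with the robot touching nothing.
It also fails if it takes over 61 s, if anything falls off the work surface, if the arm or the gripper's body presses on something with over 40 N, if the wrist force passes 120 N, or if a joint passes its speed limit or range.

## Robot

A 6-joint arm with a two-finger parallel gripper is mounted at the origin on the work surface. World frame = base frame: x ahead of the robot, y to its left, z up, the work surface at z = 0. Lengths are in m, angles in degrees, forces in N, time in s.
With the tool pointing down it reaches from about 0.375 to 0.9 m from the base axis. Payload 3.1 kg.
Tool frame: the origin (TCP) lies at the very end of the fingers, on their centre line; the grasp point (between the pads) lies 19 mm behind it (bot.hold_point_z is the z of the grasp point in the tool frame, in m); z points along the fingers, y is the line along which they close (so a half turn about z gives the same grasp; the last joint's range is limited). The gripper opens to 87 mm and grips with 3 to 60 N. Pads are 19 mm wide; open, the fingers measure 117 mm over their backs; the gripper's body (75 mm by 190 mm) begins 51 mm behind the grasp point.
Start: joints at [63.054, 30.224, 82.088, -0, 67.689, -10.227], TCP at [0.18, 0.599, 0.223] pointing down, gripper open.
Joint ranges: [-176.69, 176.69], [-43.24, 126.21], [12.49, 139.97], [-82, 262], [0, 151.66], [-163.58, 163.58]. Speed limits (degrees/s): [159.86, 159.86, 180, 180, 180, 180].

## Interface

Orientations are given as a 3x3 rotation matrix whose columns are the frame's x, y, z axes.
In Python, from rig import bot, capture, camera_model gives the robot as it stands.
- The arm moves only by the tool apply_moves, never from a script. Its argument "plan" is text: rows parted by semicolons, each of 6 numbers parted by spaces: the shift along the tool's x, y, z in units of 0.05 m (1.0 is 0.05 m), then the turn, a rotation vector about the tool's x, y, z in units of 360 degrees (1.0 is 360 degrees). In form: dx dy dz ax ay az; .... A call has 1 to 10 rows; each row shifts and turns the commanded pose from where the row before left it, along the tool's axes as they then stand; what a row does not reach is not made up. A row lasts 1/12 s, in which the tool goes at most 41.7 mm and 7.16 degrees, less where a joint would pass 70% of its speed; a pose out of reach is approached as far as the arm can. A call with a number of a shift or a turn outside -1 to 1 is refused whole. A call with a gripper value outside its range is refused whole. "gripper" is the gripper command: -1 is shut, 1 is fully open, values between are in proportion, set as the call begins (left out, the last holds). The fingers move at their own pace and stop on an object; the grip force is fixed at half the most. Time passes only in rows, so rows that do not move let the fingers close. It gives the time, the measured TCP pose, the force, the opening and the grip force at its end, in the units of the state.
- bot.read_state(): the state, without advancing time (a new reading comes with each control period).
- capture(name): name is "scene" or "top" or "wrist"; returns the picture (384x512x3 uint8, red, green, blue); there is no depth.
- camera_model(name): a dict with "vertical_fov" (degrees; the focal length in pixels is half the picture's height over the tangent of half this angle, whatever the lens; pixels are square), "cx", "cy" (the principal point, pixels), "position" and "rotation" of the camera in the world; the wrist camera has in their place "hand_eye" (4x4, takes a point from camera to tool coordinates, whose origin is the TCP and whose axes are the flange's). Camera axes: x right, y down, z forward; pixel columns grow to the right and rows downward; lengths in m; the calibration is good to about 2 mm. A picture is of the moment at which its call begins: read the wrist's pose just before it. camera_model takes no time and is no camera call.
- bot.hand_in(): hands the job in; it is judged then, once.
The state is a dict: "time_s": time; "joint_positions": joint angles; "qvel": joint speeds; "tau": joint torques, N m; "position": TCP position; "tcp_rot": TCP orientation; "force": force on the tool from outside, world axes, zero at the start; "moment": the same for the moment, N m; "opening": opening from 0.0 (shut) to 1.0 (fully open); "grasp_force": force on a finger pad.
Only numpy, scipy, OpenCV 4.12 (cv2) and the standard library are available. Lean on these libraries where they do the work, as an engineer would, in place of code of your own. Each camera call takes 0.05 s, during which the arm holds its last target. There are 200 camera calls.

## Working session

There is one attempt and no reset: what is moved stays moved. The work goes in short steps, Python scripts to look and compute and a tool call to move; the robot and the scene stay as the last step left them, time stands still between calls to the robot, and variables do not carry over. Pictures are saved under pics/ and viewed, at most 10 in all, crops included, and the job is handed in when it is done.

Besides the shell and the picture viewer there is one more tool, called after "Emit:" as name(argument=value, ...) on one line, values as JSON. apply_moves: Moves the arm, as the interface text tells. Its arguments: {"type":"object","properties":{"plan":{"type":"string"},"gripper":{"type":"number"}},"required":["plan"]}

```bash
mkdir -p pics; ls
python3 - <<'E'
from rig import bot,capture,camera_model
import cv2
for n in("scene","top"):
    cv2.imwrite(f"pics/{n}0.png",cv2.resize(capture(n)[:,:,::-1],(800,600),interpolation=cv2.INTER_CUBIC))
    print(camera_model(n))
print(camera_model("wrist"));print(bot.read_state(),bot.hold_point_z)
E
```

```text
pics
{'vertical_fov': 48.20545735519846, 'cx': 254.43838240283267, 'cy': 191.06075631234597, 'position': array([ 1.28727882, -0.38832113,  1.5240687 ]), 'rotation': array([[ 0.44891949,  0.76157369, -0.46741503],
       [ 0.89355711, -0.37955782,  0.23977395],
       [ 0.0051945 , -0.52530122, -0.85090049]])}
{'vertical_fov': 51.22721086236598, 'cx': 257.0403021557912, 'cy': 197.16045630002952, 'position': array([0.40860367, 0.01746754, 1.3002964 ]), 'rotation': array([[ 0.02161135, -0.996179  ,  0.08461881],
       [-0.99960425, -0.02305483, -0.01611868],
       [ 0.01800796, -0.08423697, -0.99628301]])}
{'vertical_fov': 66.68901262239024, 'cx': 258.5377975208199, 'cy': 191.82943253600143, 'hand_eye': array([[ 1.01425354e-03, -9.67561830e-01, -2.52632296e-01,
         6.84769462e-02],
       [ 9.99999013e-01,  1.22701128e-03, -6.84618496e-04,
         4.24511643e-04],
       [ 9.72393402e-04, -2.52631353e-01,  9.67562119e-01,
        -1.61967939e-01],
       [ 0.00000000e+00,  0.00000000e+00,  0.00000000e+00,
         1.00000000e+00]])}
{'time_s': 0.1, 'joint_positions': array([ 6.30541697e+01,  3.02748236e+01,  8.21480276e+01,  8.77659640e-04,
        6.76895176e+01, -1.02271370e+01]), 'qvel': array([ 0.06192923, -0.10236285, -0.30427592, -0.05284755, -0.03779104,
       -0.01597225]), 'tau': array([-9.97366874e-05, -4.40986562e+01, -1.77152038e+01,  6.35259342e-02,
        5.32573136e-02, -3.73590797e-05]), 'position': array([0.17946224, 0.59800192, 0.22166244]), 'tcp_rot': array([[-9.57726850e-01,  2.87677716e-01, -9.01348492e-04],
       [ 2.87678900e-01,  9.57725334e-01, -1.74186519e-03],
       [ 3.62148486e-04, -1.92753001e-03, -9.99998077e-01]]), 'force': array([ 0.81534022, -0.25354081,  0.57347724]), 'moment': array([-0.00536085,  0.00948871,  0.04581023]), 'grasp_force': 0.0, 'opening': 0.9979134404537792} -0.0187
```

View pics/top0.png

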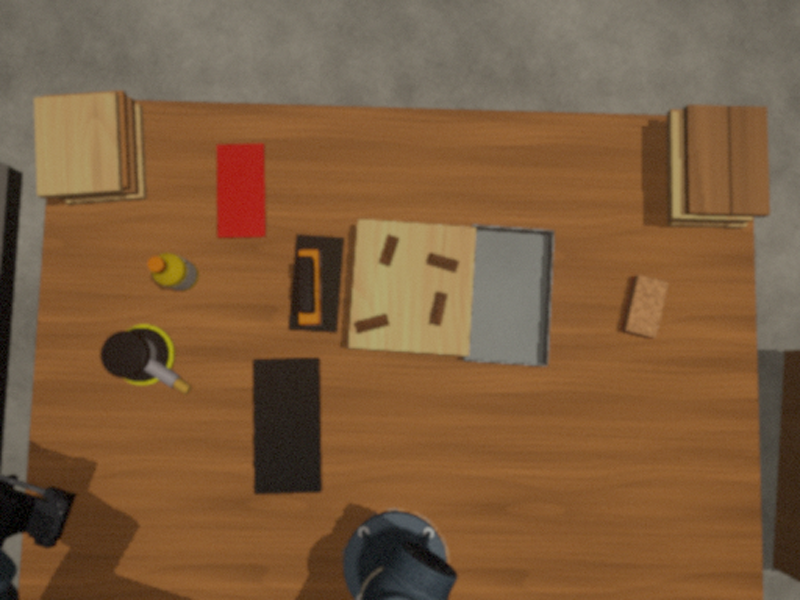

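View pics/scene0.png

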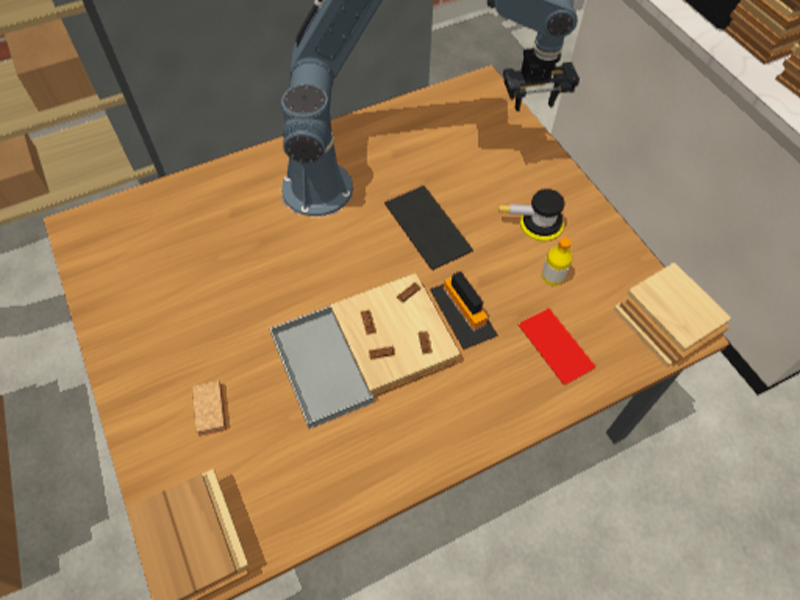

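The top view shows the board (centre about (413,288) in the enlarged picture), with the tray on its right (−y) and the small black pad with the scraper on its left (+y). Four chips lie on the board.

```bash
cat > h.py <<'E'
import numpy as np
from rig import bot,capture,camera_model
def ray(name,uv,z,scale=1.5625,st=None):
    m=camera_model(name);f=192/np.tan(np.radians(m["vertical_fov"]/2))
    if name=="wrist":
        T=np.eye(4);T[:3,:3]=st["tcp_rot"];T[:3,3]=st["position"];T=T@m["hand_eye"];R,p=T[:3,:3],T[:3,3]
    else:R,p=np.array(m["rotation"]),np.array(m["position"])
    uv=(np.atleast_2d(uv)+.5)/scale-.5
    d=np.c_[(uv[:,0]-m["cx"])/f,(uv[:,1]-m["cy"])/f,np.ones(len(uv))]@R.T
    return p+d*((z-p[2])/d[:,2])[:,None]
def rect(P):
    import cv2
    return cv2.minAreaRect((P[:,:2]*1000).astype(np.float32))
E
python3 - <<'E'
from h import *
np.set_printoptions(precision=4,suppress=True)
for n,uv,z in [("pad",[(297,235),(343,238),(337,331),(290,328)],.008),("board",[(359,220),(476,227),(471,356),(348,348)],.06),("tray",[(553,231),(549,365)],.038),
 ("handle",[(298,248),(314,249),(314,312),(298,311)],.09),("foot",[(320,250),(319,325)],.04),
 ("chips",[(389,250),(442,263),(439,309),(371,324)],.07)]:
    P=ray("top",uv,z);print(n,P[:,:2].tolist(),P.mean(0))
    if len(uv)==4:print(rect(P))
E
```

```text
pad [[0.6668924906436556, 0.21881935118805926], [0.66296623186121, 0.1227995137061963], [0.46837958234440963, 0.12941279683254145], [0.4723883730095207, 0.2262644398268182]] [0.5677 0.1743 0.008 ]
((567.635986328125, 174.1160888671875), (96.9341049194336, 194.94793701171875), 87.80793762207031)
board [[0.6901994011282202, 0.08752894265986454], [0.6819336842225248, -0.14839150455897027], [0.42241149008354917, -0.1414808184007774], [0.4328713952438168, 0.10219782065405618]] [ 0.5569 -0.025   0.06  ]
((557.3118896484375, -25.207611083984375), (243.90304565429688, 259.5797424316406), 87.54208374023438)
tray [[0.6824880120464565, -0.3099970671953048], [0.40798112311454104, -0.3022161867186961]] [ 0.5452 -0.3061  0.038 ]
handle [[0.6248545144974005, 0.20318006355282936], [0.6236560430978554, 0.17197629333332515], [0.5003637662793505, 0.1678538948397151], [0.5015922565954635, 0.19879428175026193]] [0.5626 0.1855 0.09  ]
((562.609130859375, 185.51698303222656), (125.60169219970703, 31.14630126953125), 1.9150232076644897)
foot [[0.6307875438890277, 0.16612713655613376], [0.47816042245320534, 0.16315545964127845]] [0.5545 0.1646 0.04  ]
chips [[0.6288992138440058, 0.025739393312985193], [0.6053823922151005, -0.08017413003477433], [0.5134946392945556, -0.07572940737085462], [0.4807865216324172, 0.05769661348569874]] [ 0.5571 -0.0181  0.07  ]
((541.8164672851562, -18.655784606933594), (123.52623748779297, 151.52108764648438), 77.82434844970703)
```

Emit:
apply_moves(plan="-.6 -.36 0 0 0 0;-.6 -.36 0 0 0 0;-.6 -.36 0 0 0 0;-.6 -.36 0 0 0 0;-.6 -.36 0 0 0 0;-.6 -.36 0 0 0 0;-.6 -.36 0 0 0 0;-.6 -.36 0 0 0 0;-.6 -.36 0 0 0 0;-.6 -.36 0 0 0 0")

```text
time_s: 0.93
position: [0.4159, 0.3383, 0.2223]
tcp_rot: [[-0.958, 0.288, -0.001], [0.288, 0.958, -0.0], [0.001, -0.0, -1.0]]
force: [-0.1, -0.0, -0.4]
opening: 1.001
grasp_force: 0.0
```

Emit:
apply_moves(plan="-.6 -.36 0 0 0 0;-.6 -.36 0 0 0 0;-.6 -.36 0 0 0 0;-.6 -.36 0 0 0 0;-.6 -.36 0 0 0 0;-.6 -.36 0 0 0 0;0 0 0 0 0 -.0127;0 0 0 0 0 -.0127;0 0 0 0 0 -.0127;0 0 0 0 0 -.0127")

```text
time_s: 1.77
position: [0.5564, 0.1841, 0.2219]
tcp_rot: [[-1.0, -0.03, -0.001], [-0.03, 1.0, -0.0], [0.001, -0.0, -1.0]]
force: [0.8, -0.8, 0.2]
opening: 1.001
grasp_force: 0.0
```

Run:
```python
from h import *
import cv2,pickle
st=bot.read_state();im=capture("wrist");pickle.dump(st,open("w1.pkl","wb"))
cv2.imwrite("pics/w1.png",cv2.resize(im[:,:,::-1],(800,600),interpolation=cv2.INTER_CUBIC))
print(st["time_s"],st["position"],st["tcp_rot"].round(4),st["joint_positions"].round(1))
```

```text
1.7667 [0.5564296  0.18410815 0.22191204] [[-9.995e-01 -3.040e-02 -1.400e-03]
 [-3.040e-02  9.995e-01 -1.000e-04]
 [ 1.400e-03 -1.000e-04 -1.000e+00]] [  7.4  27.3  87.8   0.   65.  -84.4]
```

View pics/w1.png

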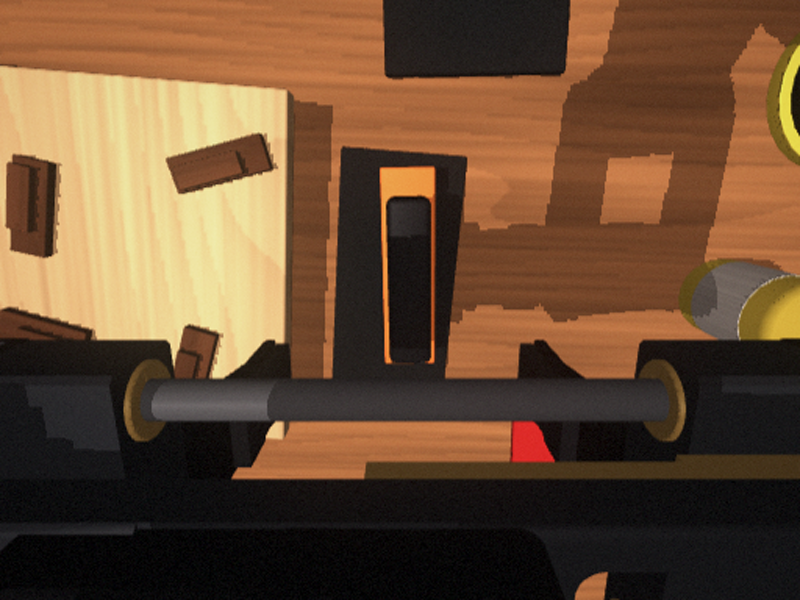

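Run:
```python
from h import *
import pickle
st=pickle.load(open("w1.pkl","rb"))
np.set_printoptions(precision=4,suppress=True)
for n,uv,z in [("foot",[(380,168),(436,167),(434,363),(385,364)],.048),("handle",[(389,236),(427,236),(428,361),(388,361)],.098),
 ("pad",[(343,148),(467,156),(450,345),(334,345)],.008),("boardedge",[(289,92),(287,310)],.06),("boardnear",[(0,67),(289,92)],.06),
 ("chipsA-D",[(168,158),(262,135),(273,167),(180,193), (207,330)],.074),("C",[(8,155),(60,160),(50,256),(10,248)],.07)]:
    P=ray("wrist",uv,z,st=st);print(n,P[:,:2].tolist());d=P[-1]-P[0];
    if n in("foot","pad"):d=(P[0]+P[1]-P[2]-P[3])
    print(np.degrees(np.arctan2(d[1],d[0])),P.mean(0)[:2])
for n,uv,z in[("handle",[(298,248),(314,249),(314,312),(298,311)],.098),("foot",[(320,250),(319,325)],.048)]: print(n,ray("top",uv,z)[:,:2])
```

```text
foot [[0.4794145978384974, 0.16456451305139258], [0.4774925151852816, 0.20416482221442975], [0.6260029445008723, 0.20984478397775053], [0.6280776813165521, 0.17119509615989942]]
-177.62785316456242 [0.5527 0.1874]
handle [[0.5214142976599726, 0.1735702500980347], [0.5206665455118337, 0.19731608024191832], [0.6042033212902912, 0.20165723149510964], [0.6050557208245743, 0.17482113124192833]]
0.8568107160111027 [0.5628 0.1868]
pad [[0.46419411054051757, 0.13317445720362409], [0.4671300701906519, 0.23075053407721374], [0.6251089763839599, 0.22629391469991722], [0.6283250002862142, 0.12492505046306099]]
177.74106705143515 [0.5462 0.1788]
boardedge [[0.4336598249256846, 0.10461438512248143], [0.5826399760790668, 0.09837021304568984]]
-2.4000206168066778 [0.5081 0.1015]
boardnear [[0.4245075046649849, -0.08231976562671536], [0.4336598249256846, 0.10461438512248143]]
87.19702943714456 [0.4291 0.0111]
chipsA-D [[0.47817643316874553, 0.02805331445548004], [0.46211364705724073, 0.0898184353691596], [0.4816662786648315, 0.09607506235615526], [0.5001660858721163, 0.03381456524680701], [0.5952502448631256, 0.04433328053428459]]
7.9166281222245996 [0.5035 0.0584]
C [[0.47945046078969633, -0.07898406479181416], [0.4815422818667628, -0.04527396549830448], [0.5459089375357049, -0.062312646543359274], [0.5411741265245186, -0.08906781758337476]]
-9.278406047691545 [ 0.512  -0.0689]
handle [[0.6234 0.202 ]
 [0.6222 0.171 ]
 [0.4998 0.1669]
 [0.501  0.1976]]
foot [[0.6294 0.1652]
 [0.4777 0.1622]]
```

The wrist view shows the scraper foot from (380,168) to (434,363) on the pad. Its yaw is about +2.4° and the board's and pad's is −2.4°. The scraper centre is near (0.553, 0.187).

Emit:
apply_moves(plan=".07 .06 .2 0 0 -.0018;0 0 .4 0 0 0;0 0 .4 0 0 0;0 0 .4 0 0 0;0 0 .4 0 0 0;0 0 .4 0 0 0;0 0 .4 0 0 0;0 0 .4 0 0 0;0 0 .2 0 0 0;0 0 .12 0 0 0", gripper=1)

```text
time_s: 2.65
position: [0.5519, 0.1874, 0.0548]
tcp_rot: [[-0.999, -0.038, -0.003], [-0.038, 0.999, -0.0], [0.003, -0.0, -1.0]]
force: [-1.2, -0.4, -0.3]
opening: 0.995
grasp_force: 0.0
```

Emit:
apply_moves(plan="0 0 0 0 0 0;0 0 0 0 0 0;0 0 0 0 0 0;0 0 0 0 0 0;0 0 0 0 0 0;0 0 0 0 0 0;0 0 0 0 0 0;0 0 0 0 0 0;0 0 0 0 0 0;0 0 0 0 0 0", gripper=-1)

```text
time_s: 3.48
position: [0.5531, 0.1875, 0.0566]
tcp_rot: [[-0.999, -0.039, 0.0], [-0.039, 0.999, -0.0], [-0.0, -0.0, -1.0]]
force: [0.4, -2.7, 0.4]
opening: 0.327
grasp_force: 0.6
```

Emit:
apply_moves(plan="0 0 0 0 0 0;0 0 0 0 0 0;0 0 0 0 0 0;0 0 -.1 0 0 0;0 0 -.3 0 0 0;0 0 -.3 0 0 0;0 0 -.3 0 0 0;0 0 -.12 0 0 .004;0 0 0 0 0 .0044;0 0 0 0 0 .0044")

```text
time_s: 4.32
position: [0.5531, 0.1877, 0.1133]
tcp_rot: [[-0.999, 0.043, 0.001], [0.043, 0.999, 0.0], [-0.001, 0.0, -1.0]]
force: [1.0, -0.7, -1.8]
opening: 0.32
grasp_force: 30.0
```

Emit:
apply_moves(plan="-.17 0 0 0 0 0;-.34 -.1 0 0 0 0;-.34 -.2 0 0 0 0;-.34 -.25 0 0 0 0;-.3 -.25 0 0 0 0;-.2 -.15 0 0 0 0;0 -.1 0 0 0 0;0 0 0 0 0 0;0 0 0 0 0 0")

```text
time_s: 5.07
position: [0.6339, 0.1318, 0.1121]
tcp_rot: [[-0.999, 0.042, -0.003], [0.042, 0.999, 0.0], [0.003, 0.0, -1.0]]
force: [-0.7, 0.8, -2.1]
opening: 0.318
grasp_force: 30.0
```

Run:
```python
from h import *
import cv2,pickle
st=bot.read_state();im=capture("wrist");t=capture("top")
a=cv2.resize(im[:,:,::-1],(400,300),interpolation=cv2.INTER_AREA);b=cv2.resize(t[110:260,170:370,::-1],(400,300),interpolation=cv2.INTER_CUBIC)
cv2.imwrite("pics/g1.png",np.hstack([a,b]))
print(st["time_s"],st["position"],st["tcp_rot"].round(4),st["force"],st["opening"],st["grasp_force"])
```

```text
5.0667 [0.6338811  0.13176283 0.11206912] [[-9.991e-01  4.190e-02 -2.600e-03]
 [ 4.190e-02  9.991e-01  4.000e-04]
 [ 2.600e-03  3.000e-04 -1.000e+00]] [-0.70894806  0.79080742 -2.12608119] 0.3175190380638625 29.96635131072253
```

View pics/g1.png

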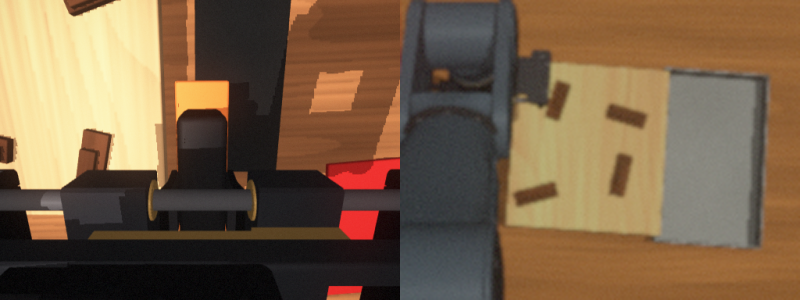

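The scraper is held with its foot about 3 mm above board level, square to the board. The first lane's path misses the other two chips, so I'll sweep it.

Emit:
apply_moves(plan="0 -.1 .02 0 0 0;0 -.2 0 0 0 0;0 -.2 0 0 0 0;0 -.2 0 0 0 0;0 -.2 0 0 0 0;0 -.2 0 0 0 0;0 -.2 0 0 0 0;0 -.2 0 0 0 0;0 -.2 0 0 0 0;0 -.2 0 0 0 0")

```text
time_s: 6.0
position: [0.6313, 0.0355, 0.1116]
tcp_rot: [[-0.999, 0.042, 0.0], [0.042, 0.999, 0.0], [-0.0, 0.0, -1.0]]
force: [0.7, 0.1, -1.9]
opening: 0.318
grasp_force: 30.0
```

Emit:
apply_moves(plan="0 -.2 0 0 0 0;0 -.2 0 0 0 0;0 -.2 0 0 0 0;0 -.2 0 0 0 0;0 -.2 0 0 0 0;0 -.2 0 0 0 0;0 -.2 0 0 0 0;0 -.2 0 0 0 0;0 -.2 0 0 0 0;0 -.2 0 0 0 0")

```text
time_s: 6.83
position: [0.6271, -0.0642, 0.1115]
tcp_rot: [[-0.999, 0.042, -0.0], [0.042, 0.999, 0.0], [0.0, 0.0, -1.0]]
force: [0.3, -0.5, -2.4]
opening: 0.319
grasp_force: 30.0
```

Emit:
apply_moves(plan="0 -.2 0 0 0 0;0 -.2 0 0 0 0;0 -.2 0 0 0 0;0 -.2 0 0 0 0;0 -.2 0 0 0 0;0 -.2 0 0 0 0;0 -.2 0 0 0 0;0 -.2 0 0 0 0;0 -.2 0 0 0 0;0 0 0 0 0 0")

```text
time_s: 7.67
position: [0.6237, -0.1558, 0.1117]
tcp_rot: [[-0.999, 0.043, 0.001], [0.043, 0.999, -0.001], [-0.001, -0.001, -1.0]]
force: [-0.7, -0.1, -3.0]
opening: 0.321
grasp_force: 30.0
```

Run:
```python
from h import *
import cv2,pickle
st=bot.read_state();im=capture("wrist");t=capture("top");s=capture("scene")
a=cv2.resize(im[:,:,::-1],(400,300),interpolation=cv2.INTER_AREA);b=cv2.resize(t[110:260,170:370,::-1],(400,300),interpolation=cv2.INTER_CUBIC)
c=cv2.resize(s[150:300,150:350,::-1],(400,300),interpolation=cv2.INTER_CUBIC)
cv2.imwrite("pics/g2.png",np.vstack([np.hstack([a,b]),np.hstack([c,c*0])]))
print(st["time_s"],st["position"],st["force"])
```

```text
7.6667 [ 0.62367182 -0.15578688  0.11165462] [-0.65787347 -0.10854359 -3.04933378]
```

View pics/g2.png

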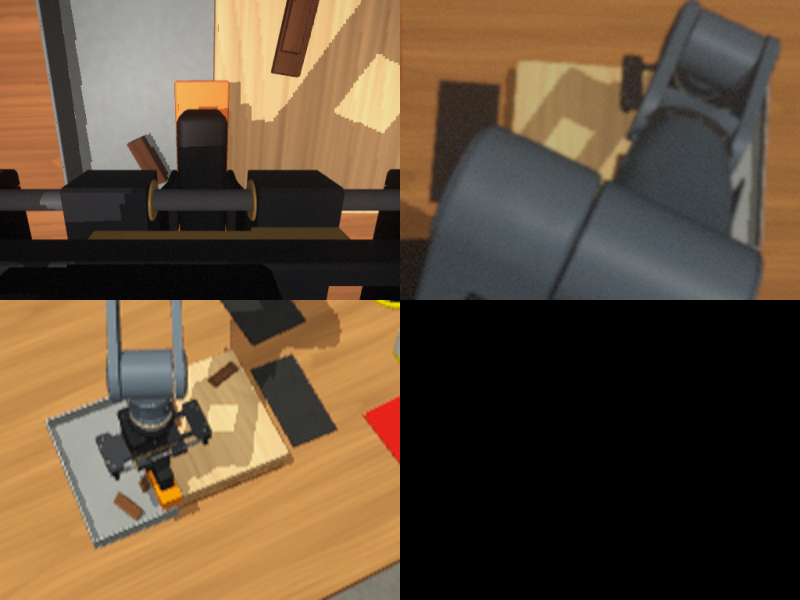

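Both far chips are in the tray; the other two are still on the board. Next I'll lift and go back over the board for lane 2.

Emit:
apply_moves(plan="0 0 -.3 0 0 0;0 .1 -.4 0 0 0;.2 .4 -.3 0 0 0;.3 .6 0 0 0 0;.3 .6 0 0 0 0;.3 .6 0 0 0 0;.3 .6 0 0 0 0;.3 .6 0 0 0 0;.3 .6 0 0 0 0;.3 .6 0 0 0 0")

```text
time_s: 8.65
position: [0.5171, 0.0885, 0.1618]
tcp_rot: [[-0.999, 0.041, 0.0], [0.041, 0.999, 0.0], [-0.0, 0.0, -1.0]]
force: [0.5, 0.2, -2.3]
opening: 0.32
grasp_force: 30.0
```

Emit:
apply_moves(plan=".2 .6 0 0 0 0;0 .4 0 0 0 0;0 .3 0 0 0 0;0 .2 0 0 0 0;0 .1 0 0 0 0;0 0 .3 0 0 0;0 0 .4 0 0 0;0 0 .2 0 0 0;0 0 .1 0 0 0;0 0 0 0 0 0")

```text
time_s: 9.48
position: [0.5109, 0.1662, 0.1104]
tcp_rot: [[-0.999, 0.042, -0.003], [0.042, 0.999, -0.0], [0.003, -0.001, -1.0]]
force: [0.2, -0.1, -1.7]
opening: 0.323
grasp_force: 30.0
```

Run:
```python
from h import *
import cv2,pickle
st=bot.read_state();im=capture("wrist");t=capture("top");s=capture("scene")
a=cv2.resize(im[:,:,::-1],(400,300),interpolation=cv2.INTER_AREA);b=cv2.resize(t[110:260,170:370,::-1],(400,300),interpolation=cv2.INTER_CUBIC)
c=cv2.resize(s[150:300,150:350,::-1],(400,300),interpolation=cv2.INTER_CUBIC)
cv2.imwrite("pics/g3.png",np.vstack([np.hstack([a,b]),np.hstack([c,c*0])]))
print(st["time_s"],st["position"],st["force"],st["tcp_rot"].round(4))
```

```text
9.4833 [0.510884   0.16621438 0.11039672] [ 0.24988568 -0.1367173  -1.67512421] [[-9.991e-01  4.240e-02 -2.900e-03]
 [ 4.240e-02  9.991e-01 -4.000e-04]
 [ 2.900e-03 -5.000e-04 -1.000e+00]]
```

View pics/g3.png

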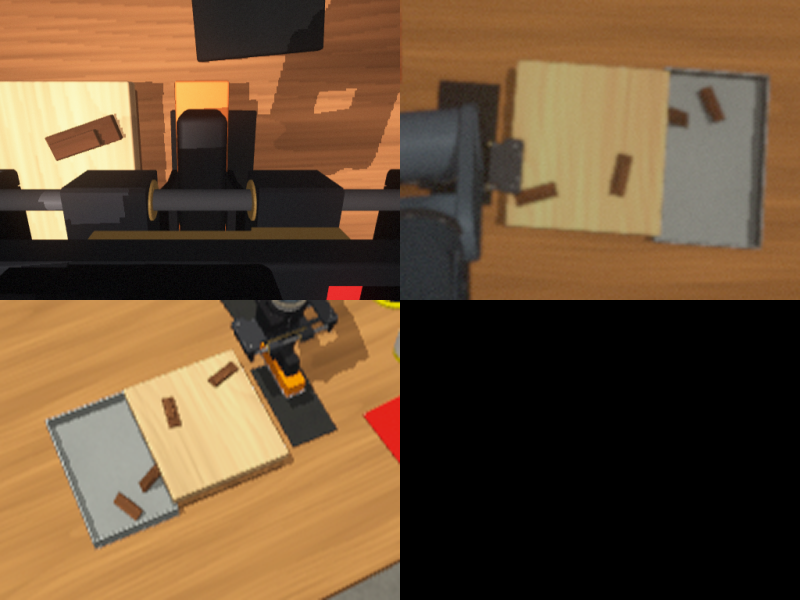

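Both far chips lie in the tray and the remaining two are untouched. The scraper is behind lane 2.

Emit:
apply_moves(plan="0 -.2 -.02 0 0 0;0 -.3 0 0 0 0;0 -.25 0 0 0 0;0 -.2 0 0 0 0;0 -.2 0 0 0 0;0 -.2 0 0 0 0;0 -.2 0 0 0 0;0 -.2 0 0 0 0;0 -.2 0 0 0 0;0 -.2 0 0 0 0")

```text
time_s: 10.47
position: [0.5071, 0.0584, 0.1125]
tcp_rot: [[-0.999, 0.042, -0.0], [0.042, 0.999, 0.0], [0.0, 0.0, -1.0]]
force: [0.0, -0.3, -2.3]
opening: 0.32
grasp_force: 30.0
```

Emit:
apply_moves(plan="0 -.2 0 0 0 0;0 -.2 0 0 0 0;0 -.2 0 0 0 0;0 -.2 0 0 0 0;0 -.2 0 0 0 0;0 -.2 0 0 0 0;0 -.2 0 0 0 0;0 -.2 0 0 0 0;0 -.2 0 0 0 0;0 -.2 0 0 0 0")

```text
time_s: 11.3
position: [0.5029, -0.0415, 0.1125]
tcp_rot: [[-0.999, 0.042, -0.0], [0.042, 0.999, 0.0], [0.0, 0.0, -1.0]]
force: [-0.5, 1.1, -1.6]
opening: 0.319
grasp_force: 30.0
```

Emit:
apply_moves(plan="0 -.2 0 0 0 0;0 -.2 0 0 0 0;0 -.2 0 0 0 0;0 -.2 0 0 0 0;0 -.2 0 0 0 0;0 -.2 0 0 0 0;0 -.2 0 0 0 0;0 -.2 0 0 0 0;0 -.2 0 0 0 0;0 -.2 0 0 0 0")

```text
time_s: 12.13
position: [0.4988, -0.1415, 0.1125]
tcp_rot: [[-0.999, 0.042, 0.0], [0.042, 0.999, -0.0], [-0.0, -0.0, -1.0]]
force: [0.4, -0.1, -2.6]
opening: 0.324
grasp_force: 30.0
```

Emit:
apply_moves(plan="0 -.15 0 0 0 0;0 0 0 0 0 0;0 0 -.3 0 0 0;0 .1 -.4 0 0 0;0 .4 -.3 0 0 0;-.1 .6 0 0 0 0;-.2 .6 0 0 0 0;-.2 .6 0 0 0 0;-.2 .6 0 0 0 0;-.2 .6 0 0 0 0")

```text
time_s: 12.97
position: [0.5506, 0.0269, 0.1626]
tcp_rot: [[-0.999, 0.042, -0.0], [0.042, 0.999, 0.0], [0.0, 0.0, -1.0]]
force: [-0.2, 0.4, -2.7]
opening: 0.318
grasp_force: 30.0
```

Emit:
apply_moves(plan="-.03 .5 0 0 0 0;-.03 .5 0 0 0 0;-.03 .5 0 0 0 0;-.03 .5 0 0 0 0;-.03 .45 0 0 0 0;-.03 .3 0 0 0 0;0 .2 0 0 0 0;0 .08 0 0 0 0;0 0 0 0 0 0;0 0 0 0 0 0")

```text
time_s: 13.8
position: [0.5657, 0.1755, 0.1624]
tcp_rot: [[-0.999, 0.042, -0.001], [0.042, 0.999, -0.001], [0.001, -0.001, -1.0]]
force: [0.3, 0.6, -1.8]
opening: 0.323
grasp_force: 30.0
```

Run:
```python
from h import *
import cv2,pickle
st=bot.read_state();im=capture("wrist");t=capture("top");s=capture("scene");pickle.dump(st,open("w4.pkl","wb"))
cv2.imwrite("pics/w4.png",cv2.resize(im[:384,:,::-1],(800,600),interpolation=cv2.INTER_CUBIC))
b=cv2.resize(t[110:260,170:370,::-1],(400,300),interpolation=cv2.INTER_CUBIC)
c=cv2.resize(s[150:300,150:350,::-1],(400,300),interpolation=cv2.INTER_CUBIC)
cv2.imwrite("pics/g4.png",np.hstack([b,c]))
print(st["time_s"],st["position"],st["force"],st["tcp_rot"].round(4))
```

```text
13.8 [0.56569004 0.17547323 0.16238225] [ 0.33814557  0.641226   -1.78859441] [[-9.991e-01  4.160e-02 -7.000e-04]
 [ 4.160e-02  9.991e-01 -6.000e-04]
 [ 7.000e-04 -6.000e-04 -1.000e+00]]
```

View pics/w4.png

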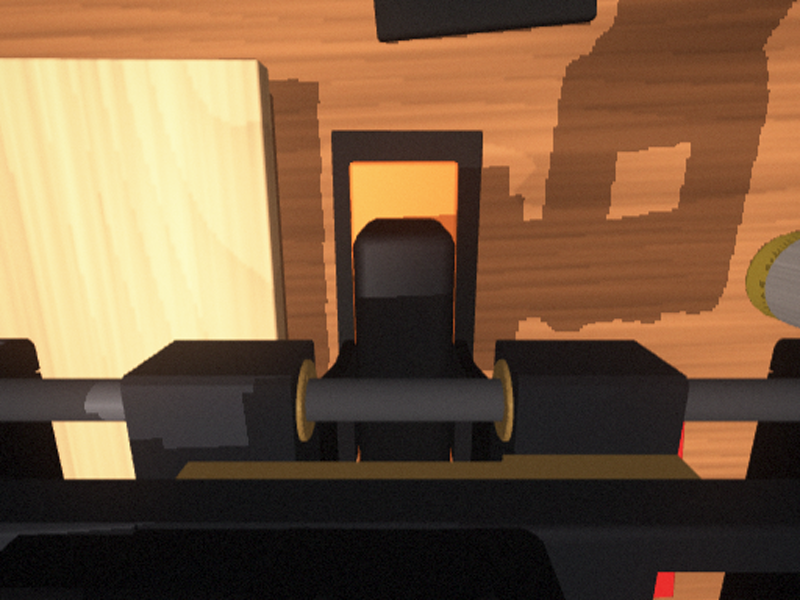

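View pics/g4.png

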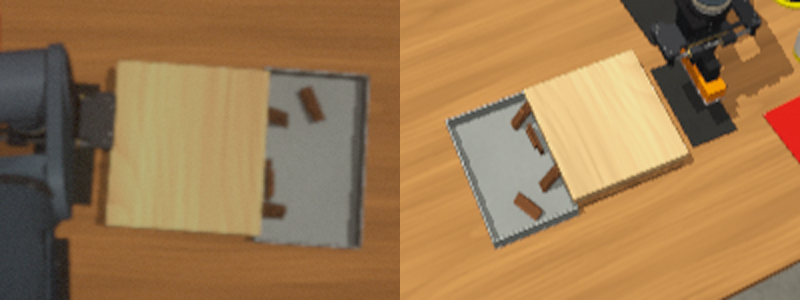

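All four chips are in the tray and the board is clear. The wrist view shows the pad's near corners at (333,131) and (482,131), and the foot's near edge at (351,162)–(458,162).

Run:
```python
from h import *
import pickle
st=pickle.load(open("w4.pkl","rb"));R=st["tcp_rot"];p=st["position"]
for n,uv,z in [("pad",[(333,131),(482,131),(339,335),(472,335)],.008),("foot",[(351,162),(458,162)],p[2]-.0486+.04),("board",[(258,60),(275,335)],.06)]:
    P=ray("wrist",uv,z,st=st);print(n,P[:,:2].round(4).tolist(),"tool:",((P-p)@R)[:,:2].round(4).tolist())
```

```text
pad [[0.4637, 0.133], [0.4677, 0.2304], [0.6042, 0.1261], [0.6081, 0.2234]] tool: [[0.1, -0.0466], [0.1001, 0.0508], [-0.0407, -0.0476], [-0.0405, 0.0497]]
foot [[0.49, 0.1597], [0.4915, 0.198]] tool: [[0.075, -0.0189], [0.075, 0.0194]]
board [[0.4324, 0.1038], [0.5851, 0.0957]] tool: [[0.1301, -0.0771], [-0.0228, -0.0789]]
```

Emit:
apply_moves(plan="0 .025 .1 0 0 0;0 0 .3 0 0 0;0 0 .4 0 0 0;0 0 .4 0 0 0;0 0 .4 0 0 0;0 0 .25 0 0 0;0 0 .15 0 0 0;0 0 .05 0 0 0;0 0 0 0 0 0;0 0 0 0 0 0")

```text
time_s: 14.78
position: [0.5668, 0.1772, 0.0606]
tcp_rot: [[-0.999, 0.042, 0.001], [0.042, 0.999, 0.0], [-0.001, 0.0, -1.0]]
force: [-0.4, 0.3, -1.5]
opening: 0.321
grasp_force: 30.0
```

Emit:
apply_moves(plan="0 0 .01 0 0 0;0 0 .01 0 0 0;0 0 .01 0 0 0;0 0 0 0 0 0;0 0 0 0 0 0;0 0 0 0 0 0")

```text
time_s: 15.28
position: [0.5662, 0.1773, 0.0587]
tcp_rot: [[-0.999, 0.042, 0.0], [0.042, 0.999, 0.0], [-0.0, 0.0, -1.0]]
force: [0.0, -0.3, -2.2]
opening: 0.322
grasp_force: 30.0
```

Not yet touching; about 2 mm remain.

Emit:
apply_moves(plan="0 0 .01 0 0 0;0 0 .01 0 0 0;0 0 .01 0 0 0;0 0 0 0 0 0;0 0 0 0 0 0")

```text
time_s: 15.7
position: [0.5661, 0.1773, 0.057]
tcp_rot: [[-0.999, 0.042, -0.0], [0.042, 0.999, -0.0], [0.0, -0.0, -1.0]]
force: [-0.2, 0.3, -2.3]
opening: 0.321
grasp_force: 30.0
```

Emit:
apply_moves(plan="0 0 .006 0 0 0;0 0 .006 0 0 0;0 0 0 0 0 0;0 0 0 0 0 0")

```text
time_s: 16.03
position: [0.5661, 0.1773, 0.0565]
tcp_rot: [[-0.999, 0.042, 0.0], [0.042, 0.999, 0.0], [-0.0, 0.0, -1.0]]
force: [-0.5, -0.3, -1.1]
opening: 0.322
grasp_force: 30.0
```

Emit:
apply_moves(plan="0 0 .005 0 0 0;0 0 .005 0 0 0;0 0 0 0 0 0;0 0 0 0 0 0")

```text
time_s: 16.37
position: [0.5662, 0.1773, 0.0565]
tcp_rot: [[-0.999, 0.042, 0.0], [0.042, 0.999, -0.0], [-0.0, -0.0, -1.0]]
force: [-1.6, -0.1, 5.0]
opening: 0.318
grasp_force: 30.0
```

Standing on the pad with about 7 N on it. I'll release to a moderate opening (the board is close by) and rise.

Emit:
apply_moves(plan="0 0 0 0 0 0;0 0 0 0 0 0;0 0 0 0 0 0;0 0 0 0 0 0;0 0 0 0 0 0;0 0 0 0 0 0;0 0 0 0 0 0;0 0 0 0 0 0", gripper=0.6)

```text
time_s: 17.03
position: [0.5661, 0.1772, 0.0559]
tcp_rot: [[-0.999, 0.042, -0.0], [0.042, 0.999, -0.0], [0.0, -0.0, -1.0]]
force: [-1.0, 0.0, 0.2]
opening: 0.778
grasp_force: 0.0
```

Emit:
apply_moves(plan="0 0 -.1 0 0 0;0 0 -.3 0 0 0;0 0 -.5 0 0 0;0 0 -.5 0 0 0;0 0 -.5 0 0 0;0 0 -.5 0 0 0;0 0 -.5 0 0 0;0 0 -.3 0 0 0;0 0 0 0 0 0;0 0 0 0 0 0")

```text
time_s: 17.87
position: [0.5664, 0.1773, 0.2169]
tcp_rot: [[-0.999, 0.042, 0.002], [0.042, 0.999, 0.0], [-0.002, 0.0, -1.0]]
force: [-0.7, 0.2, -0.5]
opening: 0.799
grasp_force: 0.0
```

Run:
```python
from h import *
import cv2,pickle
st=bot.read_state();im=capture("wrist");t=capture("top");s=capture("scene");pickle.dump(st,open("w5.pkl","wb"))
b=cv2.resize(t[110:260,170:370,::-1],(400,300),interpolation=cv2.INTER_CUBIC)
c=cv2.resize(s[150:300,150:350,::-1],(400,300),interpolation=cv2.INTER_CUBIC)
w=cv2.resize(im[80:250,180:360,::-1],(318,300),interpolation=cv2.INTER_CUBIC)
cv2.imwrite("pics/g5.png",np.vstack([np.hstack([b,c]),np.hstack([w,np.zeros((300,482,3),np.uint8)])]))
print(st["time_s"],st["position"],st["force"])
```

```text
17.8667 [0.5664081  0.17729742 0.21687208] [-0.72748701  0.21122469 -0.46414622]
```

View pics/g5.png

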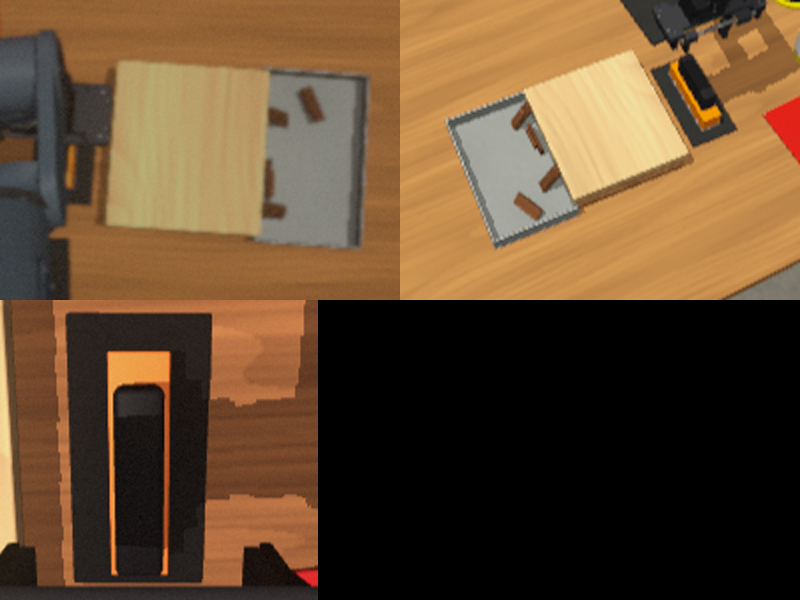

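The scraper stands centred and square on its pad: the foot spans columns 108–170 and the pad 67–212. The four chips are in the tray.

```bash
python3 -c "
from rig import bot
print(bot.hand_in())"
```

```text
the job is handed in; nothing more can be done
None
```

I handed the job in at about 18 s: all four chips are in the grey tray, the scraper stands centred and square on its black pad, and the gripper and arm did not touch the chips, sander, glue bottle or sanding block.

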